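# Reverse the lever of a row-closing jig and close the row

### The job

The lever of the green jig sits the wrong way round on its pivot pin: lift it off, turn it end for end and refit it with its brass plain end on the pin, pressed fully home under the sprung roller so that it lies flat on the plate. Then swing the lever so that its red T shoe gently pushes the three wooden blanks together, in a straight row along the fence and tight against the end stop, and leave the shoe resting against the row. Only the lever may touch the blanks, and the other things on the bench stay where they are.

Things in the scene. Friction and masses are not known exactly. Their poses are not given: they have to be found in the camera images.
- jig: Fixed green base plate, 12 mm thick, on the bench, its -y side nearest the robot. Origin: bench level under the axis of the pivot pin, z up; front part x -85..+100, y -148..-50 mm, narrow part x -60..+50, y -50..+50 mm. A fence 10 mm above the plate runs along x from -8 to +97 mm, inner face at y = -133 mm. Behind the pin (x -13..+13, y +26..+46 mm) stands the dark housing of the spring catch, 27 mm above the plate.
- pin_foot (a point): Foot of the pivot pin on the plate's top face (12 mm above the bench); axes as the jig. The steel pin is 9 mm thick and stands 29 mm above the plate; its last 3 mm taper to 5 mm.
- roller (a point): Rest centre of the catch's brass roller (10 mm diameter, 10 mm long along jig x), 16.5 mm above the plate, 16.8 mm from the pin axis towards jig +y: it hangs 2 mm over a lever eye that is home. It yields to +y (3 N plus 0.5 N per mm): to pull the eye off or press it home takes 5 to 8 N at the pin, with a snap. An eye put on the pin but not pressed is propped, underside 20 mm above the plate.
- lever: Loose lever, 0.10 to 0.17 kg: steel bar 16 mm wide, 12 mm thick, a round eye (28 mm across, 12 mm thick, through bore 10.6 mm) at each end. Red end: T shoe, wings to x = +-24 mm, y 0..+14 mm. Other end: plain brass eye. Origin: centre of the red bore, at the underside; brass bore at y = -110 mm. At first the red bore is on the pin, the bar points to jig -y, swung 0.28 to 0.40 rad to jig -x.
- t_bore (a point): Centre of the bore of the lever's red T end, at its underside; axes as the lever.
- plain_bore (a point): Centre of the bore of the lever's brass plain end, at its underside; axes as the lever.
- lever_mid (a point): Middle of the lever's bar, half way up its thickness (6 mm above the underside); axes as the lever.
- row_end (a point): Foot of the stop's inner face on the plate's top face (jig x = 88, y = -119.5 mm); axes as the jig. The aluminium stop is 10 mm high, at the end of the fence, and spans jig y -139..-103 mm. The row runs from here to jig -x; closed, it is about 62 mm long, and the lever with its shoe against it points nearly along jig -y.
- blank1: Small worn wooden blank, 21 mm (its x) by 27 mm (its y), 10 mm high, 30 g; origin at the centre of its underside. Nearest to the lever. The three stand on the plate along the fence, about 1 to 4 mm from it and 2 to 9 mm apart.
- blank2: The middle blank, same kind.
- blank3: The blank nearest to the stop, same kind.
- red_pliers: Bystander: pliers with red handles, 53 x 102 x 12 mm, lying; origin at the centre of its underside.
- filings_brush: Bystander: wooden bench brush, 202 mm long, 23 mm high; origin at the centre of its underside.
- blue_tin: Bystander: blue tin, 73 x 112 x 28 mm; origin at the centre of its underside.
- dark_tin: Bystander: dark tin, 58 x 87 x 30 mm; origin at the centre of its underside.
- white_pot: Bystander: small pot with white lid, 45 mm across, 25 mm high; origin at the centre of its underside.
- clamp: Bystander: small C clamp lying flat, 64 x 62 x 12 mm; origin at its underside.

How it is judged (in metres and radians):
On the way, in this order (a step that is already met when the one before it is completed fails the run):
1. the lever is lifted clear of the pin (z of t_bore in the frame of pin_foot above 0.032 m), for 0.1 s.
2. the lever is back on the pin by its brass end and home flat on the plate, the row still open (horizontal distance between plain_bore and pin_foot below 0.003 m and z of plain_bore in the frame of pin_foot below 0.002 m and z of t_bore in the frame of pin_foot below 0.003 m and angle between lever's own z axis and vertical below 0.04 rad and x of blank1 in the frame of jig below 0.0275 m), for 0.2 s.
At the end, for the whole second after the job is handed in: Lever home: brass bore within 3 mm of the pin axis, brass end within 2 mm and red end within 3 mm of the plate; red shoe within 4 mm of the row. Blanks flat, within 6 mm of the fence, square within 0.12 rad, last one within 2 mm of the stop, gaps under about 1.5 mm. All at rest (horizontal distance between plain_bore and pin_foot below 0.003 m and z of plain_bore in the frame of pin_foot below 0.002 m and z of t_bore in the frame of pin_foot below 0.003 m and angle between lever's own z axis and vertical below 0.04 rad and x of blank1 in the frame of jig above 0.031 m and y of each of blank1, blank2, blank3 in the frame of jig below -0.1135 m and angle between the x axis of each of blank1, blank2, blank3 and the x axis of jig, either way round below 0.12 rad and angle between each of blank1, blank2, blank3's own z axis and vertical below 0.05 rad and linear speed of each of blank1, blank2, blank3, lever below 0.01 m/s and x of blank2 in the frame of jig above 0.0535 m and x of blank3 in the frame of jig above 0.0755 m and x of t_bore in the frame of jig between -0.004 and 0.006 m); the robot touches nothing.
It fails at once if the robot touches a blank itself (contact force between any of the fingers, the arm and blank1 above 0.5 N or contact force between any of the fingers, the arm and blank2 above 0.5 N or contact force between any of the fingers, the arm and blank3 above 0.5 N).
It fails at once if the row is pressed hard against the stop (over 25 N) (contact force between blank3 and jig above 25 N).
It fails at once if a bystander is moved by more than 20 mm (distance of any of red_pliers, filings_brush, blue_tin, dark_tin, white_pot, clamp from where it was at the start of the episode above 0.02 m).
It also fails if it takes over 72 s, if anything falls off the work surface, if the arm or the gripper's body presses on something with over 40 N, if the wrist force passes 120 N, or if a joint passes its speed limit or range.

### The arm

A 6-joint arm with a two-finger parallel gripper is mounted at the origin on a cart in front of the work surface, level with it; the furniture and walls round the work are solid. World frame = base frame: x ahead of the robot, y to its left, z up, the work surface at z = 0. Lengths are in mm, angles in degrees, forces in N, time in s.
With the tool pointing down it reaches from about 250 to 775 mm from the base axis. Payload 4 kg.
Tool frame: the origin (TCP) lies on the front face of the gripper's body, between the roots of the fingers; the fingertips stand 73 mm ahead of it and the grasp point (between the pads) lies 54 mm ahead of it; z points along the fingers, y is the direction in which the jaws open and shut (so a half turn about z gives the same grasp; the last joint's range is limited). The gripper opens to 85 mm and grips with 20 to 120 N. Pads are 22 mm wide; open, the fingers measure 114 mm over their backs; the gripper's body (76 mm by 85 mm) begins 54 mm behind the grasp point. The pads swing forward as they close: fully open they stand 13 mm farther back than shut.
Start: joints at [58.436, 4.996, 78.535, -0, 96.463, -5.907], TCP at [238.148, 495.778, 303.941] pointing down, gripper open.
Joint ranges: [-177.83, 177.83], [-43.37, 116.18], [15.69, 146.23], [-61.86, 241.86], [9.47, 152.12], [-147.06, 147.06]. Speed limits (degrees/s): [159.86, 159.86, 180, 180, 180, 180].

### API

Orientations are given as a 3x3 rotation matrix whose columns are the frame's x, y, z axes.
In Python, from station import bot gives the robot as it stands. The module is installed in compiled form; this text tells all that it offers.
- The arm moves only by the tool carry_out, never from a script. Its argument "moves" is text: rows parted by semicolons, each of 5 numbers parted by spaces: the opening, from 0 (shut) to 1 (fully open), then the shift along the tool's x, y, z in units of 30 mm (1.0 is 30 mm), then the turn about the tool's z in units of 5 degrees (1.0 is 5 degrees). A call has 1 to 12 rows; each row is the pose to reach, as a shift and turn from the pose commanded when the call began, along the tool's axes at that moment; what a row does not reach only later rows make up. A row lasts 1/10 s, in which the tool goes at most 50 mm and 8.59 degrees, less where a joint would pass 70% of its speed; a pose out of reach is approached as far as the arm can. A call with a gripper value outside its range is refused whole. The fingers move at their own pace and stop on an object; "squeeze" is the grip in N (left out, the last holds). Time passes only in rows, so rows that repeat a pose let the fingers close. It gives the time, the measured TCP pose, the force and the opening at its end, in the units of the state.
- bot.sense(): the state, without advancing time (a new reading comes with each control period).
- bot.grab_frame(name): name is "side" or "top" or "wrist"; returns a dict with "color" (400x640x3 uint8, red, green, blue), "vertical_fov" (degrees; the focal length in pixels is half the picture's height over the tangent of half this angle, whatever the lens; pixels are square), "cx", "cy" (the principal point, pixels), "world_to_cam" (4x4, takes a point from world to camera coordinates). Camera axes: x right, y down, z forward; pixel columns grow to the right and rows downward; lengths in mm; the calibration is good to about 2 mm. A picture is of the moment at which its call begins. There is no depth.
- bot.finish_job(): hands the job in, once; it reports no verdict.
Trained networks look in a picture, given as the dict that the camera call returned (one of the last four; its "shot" number tells which), for a name from the list of things; names that differ only in an ending like _2 or _b are one class to them, and where a whole thing is asked for, a point or a joint stands for the part that bears it (a point fixed in the world has none). Each returns a list of dicts, best first, with "score" (0 to 1); they miss things now and then, are a little off and sometimes report something else, mostly with a low value. They report only what shows in the picture. A call takes as long as a camera call.
- bot.recognise(picture, query): "box" ([centre column, centre row, width, height] in pixels, round what is visible of it).
- bot.spot_point(picture, query): "centre" ([row, column] in pixels: a listed point, or the origin of a listed thing).
The state is a dict: "clock": time; "q": joint angles; "dq": joint speeds; "joint_efforts": joint torques, N m; "tool_pos": TCP position; "orientation": TCP orientation; "force": force on the tool from outside, world axes, zero at the start; "moment": the same for the moment, N m; "finger_gap": finger opening in mm.
Only numpy, scipy, OpenCV 4.12 (cv2) and the standard library are available. Lean on these libraries where they do the work, as an engineer would, in place of code of your own. Each camera call takes 0.05 s, during which the arm holds its last target.

## Working session

There is one attempt and no reset: what is moved stays moved. The work goes in short steps, Python scripts to look and compute and a tool call to move; the robot and the scene stay as the last step left them, time stands still between calls to the robot, and variables do not carry over. Pictures are saved under pics/ and viewed, and the job is handed in when it is done.

Besides the shell and the picture viewer there is one more tool, called after "Request:" as name(argument=value, ...) on one line, values as JSON. carry_out: Moves the arm, as the interface text tells. Its arguments: {"type":"object","properties":{"moves":{"type":"string"},"squeeze":{"type":"number"}},"required":["moves"]}

```bash
mkdir -p pics
cat > h.py <<'E'
import numpy as np, cv2
from station import bot
def save(p,n): cv2.imwrite('pics/'+n+'.png',p['color'][:,:,::-1])
def K(p):
    h=p['color'].shape[0]; f=h/2/np.tan(np.radians(p['vertical_fov'])/2); return f,p['cx'],p['cy']
def proj(p,X):
    f,cx,cy=K(p); M=np.array(p['world_to_cam']); c=M[:3,:3]@np.array(X,float)+M[:3,3]
    return np.array([cx+f*c[0]/c[2],cy+f*c[1]/c[2]])
def unproj(p,u,v,z):
    f,cx,cy=K(p); M=np.array(p['world_to_cam']); R=M[:3,:3]; o=-R.T@M[:3,3]
    d=R.T@np.array([(u-cx)/f,(v-cy)/f,1]); return o+d*(z-o[2])/d[2]
E
python3 - <<'E'
from h import *
s=bot.sense(); print({k:np.round(v,2).tolist() for k,v in s.items()})
for n in ['side','top','wrist']:
    p=bot.grab_frame(n); save(p,n+'0')
    M=np.array(p['world_to_cam']); print(n,-M[:3,:3].T@M[:3,3],K(p))
    for q,z in [('pin_foot',12),('roller',28.5),('t_bore',12),('plain_bore',12),('lever_mid',18),('row_end',12),('blank1',12),('blank2',12),('blank3',12),('jig',0)]:
        r=bot.spot_point(p,q)[:1]
        for a in r:
            v,u=a['centre']; print(q,round(a['score'],2),np.round([u,v],1),np.round(unproj(p,u,v,z),1))
E
```

```text
{'clock': 0.0, 'q': [58.44, 5.04, 78.62, -0.0, 96.46, -5.91], 'dq': [-0.03, 0.01, 0.02, 0.06, 0.0, -0.03], 'joint_efforts': [0.0, -35.19, -31.33, 0.0, 0.01, -0.0], 'tool_pos': [237.97, 495.49, 302.72], 'orientation': [[-0.9, 0.43, -0.0], [0.43, 0.9, -0.0], [0.0, -0.0, -1.0]], 'force': [0.19, 0.22, -0.13], 'moment': [0.03, -0.02, -0.03], 'finger_gap': 85.45}
side [373.0347386  633.92994738 466.25312061] (np.float64(383.06310258937935), 318.16053700640373, 197.5474215042951)
pin_foot 0.53 [345.8 217.4] [481.3 -54.6  12. ]
roller 0.69 [289. 204.] [608.7 -53.   28.5]
t_bore 0.61 [295.5 211.5] [593.9 -51.6  12. ]
plain_bore 0.82 [334.9 228.2] [495.9  -9.   12. ]
lever_mid 0.6 [310.7 220. ] [550.1 -18.   18. ]
row_end 0.78 [359.7 201.3] [ 462.2 -129.4   12. ]
blank1 0.56 [354.3 210.5] [467.9 -86.8  12. ]
blank2 0.56 [354.3 210.5] [467.9 -86.8  12. ]
blank3 0.56 [354.3 210.5] [467.9 -86.8  12. ]
jig 0.95 [295.4 215.2] [595.5 -54.8   0. ]
top [ 373.34802667  -79.19088787 1175.74611645] (np.float64(489.3391142600092), 313.0747591563449, 197.23722534372797)
pin_foot 0.82 [314.5 190.7] [598.6 -58.1  12. ]
roller 0.83 [314.1 183.4] [613.2 -57.2  28.5]
t_bore 0.81 [311.3 192.6] [593.9 -50.4  12. ]
plain_bore 0.95 [290.5 234.2] [492.2  -2.5  12. ]
lever_mid 0.91 [298.4 211.9] [545.3 -20.5  18. ]
row_end 0.77 [340.9 245.5] [ 467.1 -122.8   12. ]
blank1 0.66 [313.2 237. ] [486.3 -56.8  12. ]
blank2 0.66 [313.2 237. ] [486.3 -56.8  12. ]
blank3 0.66 [313.2 237. ] [486.3 -56.8  12. ]
jig 0.55 [314.5 192.6] [596.2 -58.    0. ]
wrist [172.86520556 528.39681017 374.26608307] (np.float64(317.88980787353813), 319.83960140236513, 203.6570286114626)
```

View images.

Run:
```python
import cv2
a=cv2.imread('pics/top0.png'); cv2.imwrite('pics/top0z.png',cv2.resize(a[140:290,230:430],None,fx=4,fy=4,interpolation=cv2.INTER_CUBIC))
a=cv2.imread('pics/side0.png'); cv2.imwrite('pics/side0z.png',cv2.resize(a[160:270,220:420],None,fx=4,fy=4,interpolation=cv2.INTER_CUBIC))
```

```text
(no output)
```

View pics/top0.png

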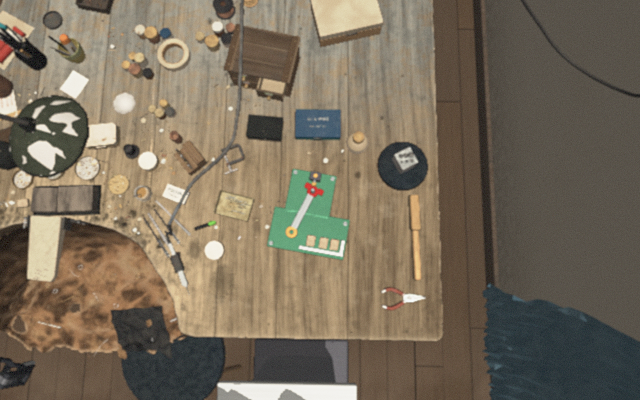

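View pics/side0.png

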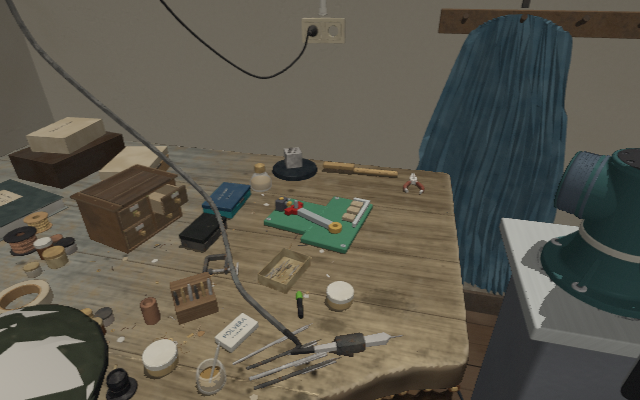

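```bash
ls pics
```

```text
side0.png
side0z.png
top0.png
top0z.png
wrist0.png
```

View pics/top0z.png

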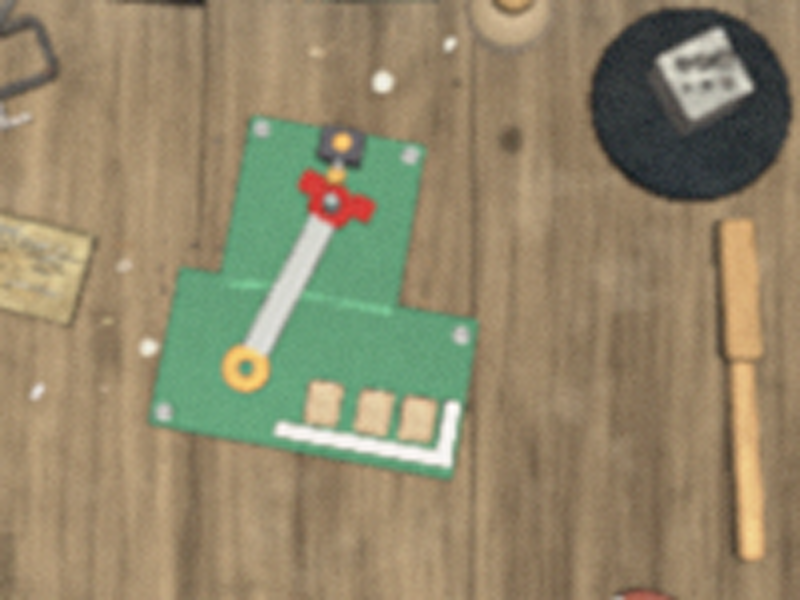

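View pics/side0z.png

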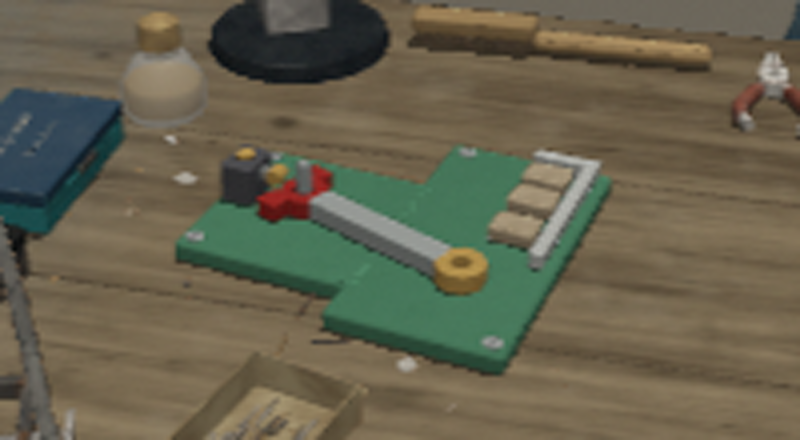

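Run:
```python
from h import *
s=bot.sense(); R=np.array(s['orientation']); t=np.array(s['tool_pos'])
print(R.round(4).tolist())
for T in [(340,60,290),(330,0,290),(560,-25,200)]:
    print(T,(R.T@(np.array(T)-t)/30).round(2))
```

```text
[[-0.9014, 0.433, 0.0001], [0.433, 0.9014, 0.0002], [-0.0, 0.0002, -1.0]]
(340, 60, 290) [ -9.35 -11.62   0.46]
(330, 0, 290) [ -9.92 -13.57   0.46]
(560, -25, 200) [-17.19 -11.     3.46]
```

View pics/wrist0.png

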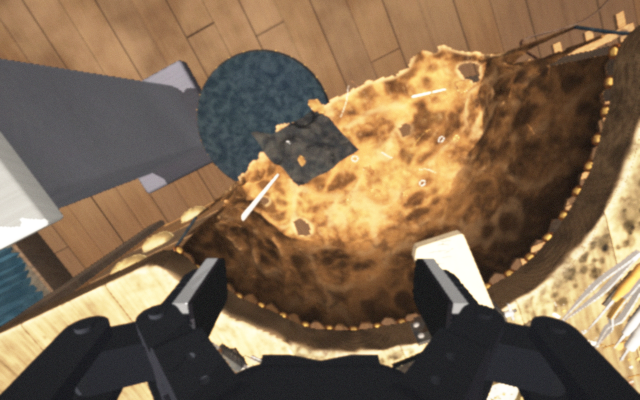

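Request:
carry_out(moves="1 -9.9 -13.5 0.4 0;1 -9.9 -13.5 0.4 0;1 -9.9 -13.5 0.4 0;1 -9.9 -13.5 0.4 0;1 -9.9 -13.5 0.4 0;1 -9.9 -13.5 0.4 0;1 -9.9 -13.5 0.4 0;1 -9.9 -13.5 0.4 0;1 -9.9 -13.5 0.4 0;1 -9.9 -13.5 0.4 0;1 -9.9 -13.5 0.4 0;1 -9.9 -13.5 0.4 0")

```text
clock: 2.85
tool_pos: [330.5, 0.9, 291.9]
orientation: [[-0.899, 0.438, 0.0], [0.438, 0.899, 0.001], [0.0, 0.001, -1.0]]
force: [-0.5, -0.5, 0.1]
finger_gap: 85.5
```

Request:
carry_out(moves="0.5 -7.3 2.5 1 0;0.5 -7.3 2.5 1 0;0.5 -7.3 2.5 2 0;0.5 -7.3 2.5 3 0;0.5 -7.3 2.5 3 0;0.5 -7.3 2.5 3 0;0.5 -7.3 2.5 3 0;0.5 -7.3 2.5 3 0")

```text
clock: 3.65
tool_pos: [560.2, -23.2, 203.4]
orientation: [[-0.903, 0.43, 0.002], [0.43, 0.903, 0.0], [-0.001, 0.001, -1.0]]
force: [0.3, -0.4, 0.9]
finger_gap: 42.8
```

Run:
```python
from h import *
s=bot.sense(); print({k:np.round(s[k],2).tolist() for k in ['q','tool_pos','orientation','finger_gap','force']})
for n in ['wrist','top']:
    p=bot.grab_frame(n); save(p,n+'1')
    for q,z in [('pin_foot',12),('roller',28.5),('t_bore',12),('plain_bore',12),('lever_mid',18),('row_end',12),('blank1',12),('blank2',12),('blank3',12),('jig',0)]:
        r=bot.spot_point(p,q)[:3]
        for a in r:
            v,u=a['centre']; print(q,round(a['score'],2),np.round([u,v],1),np.round(unproj(p,u,v,z),1))
```

```text
{'q': [-8.17, 8.64, 86.02, 0.02, 85.25, -72.68], 'tool_pos': [560.2, -23.16, 203.38], 'orientation': [[-0.9, 0.43, 0.0], [0.43, 0.9, 0.0], [-0.0, 0.0, -1.0]], 'finger_gap': 42.84, 'force': [0.32, -0.4, 0.91]}
pin_foot 0.7 [306.6 242. ] [592.8 -50.6  12. ]
roller 0.67 [313.7 268.9] [611.7 -52.3  28.5]
t_bore 0.74 [309.9 246.8] [598.3 -50.   12. ]
plain_bore 0.73 [207.8 129.4] [470.8 -79.   12. ]
plain_bore 0.61 [306.3 119.1] [497.6  -4.1  12. ]
lever_mid 0.78 [303.4 184.9] [543.6 -29.1  18. ]
row_end 0.8 [160.  141.8] [ 462.5 -119.2   12. ]
blank1 0.87 [176.6 137.9] [ 465.7 -105.3   12. ]
blank1 0.76 [245.5 119.9] [477.3 -48.1  12. ]
blank2 0.87 [176.6 137.9] [ 465.7 -105.3   12. ]
blank2 0.76 [245.5 119.9] [477.3 -48.1  12. ]
blank3 0.87 [176.6 137.9] [ 465.7 -105.3   12. ]
blank3 0.76 [245.5 119.9] [477.3 -48.1  12. ]
pin_foot 0.71 [313.  190.9] [598.1 -54.5  12. ]
pin_foot 0.41 [332.3 242.5] [ 473.9 -102.4   12. ]
roller 0.59 [317.1 183. ] [614.3 -64.3  28.5]
roller 0.59 [263.8 125.8] [755.9  68.4  28.5]
plain_bore 0.55 [290.1 233.7] [493.4  -1.5  12. ]
lever_mid 0.82 [297.9 213.1] [542.4 -19.4  18. ]
row_end 0.78 [339.6 244.9] [ 468.4 -119.7   12. ]
blank1 0.55 [331.9 240.6] [ 478.4 -101.4   12. ]
blank1 0.49 [324.2 245.3] [466.9 -83.2  12. ]
blank2 0.55 [331.9 240.6] [ 478.4 -101.4   12. ]
blank2 0.49 [324.2 245.3] [466.9 -83.2  12. ]
blank3 0.55 [331.9 240.6] [ 478.4 -101.4   12. ]
blank3 0.49 [324.2 245.3] [466.9 -83.2  12. ]
jig 0.88 [314.8 193.7] [593.5 -58.8   0. ]
```

View pics/wrist1.png

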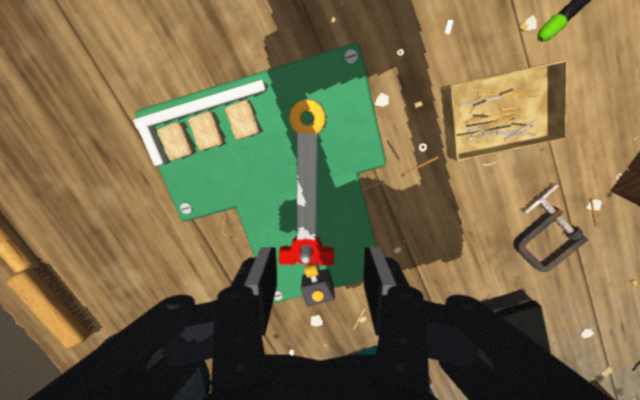

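Run:
```python
import cv2
a=cv2.imread('pics/wrist1.png'); cv2.imwrite('pics/w1z.png',cv2.resize(a[35:185,125:325],None,fx=4,fy=4,interpolation=cv2.INTER_CUBIC))
cv2.imwrite('pics/w1y.png',cv2.resize(a[175:310,220:400],None,fx=4.4,fy=4.4,interpolation=cv2.INTER_CUBIC))
```

```text
(no output)
```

View pics/w1z.png

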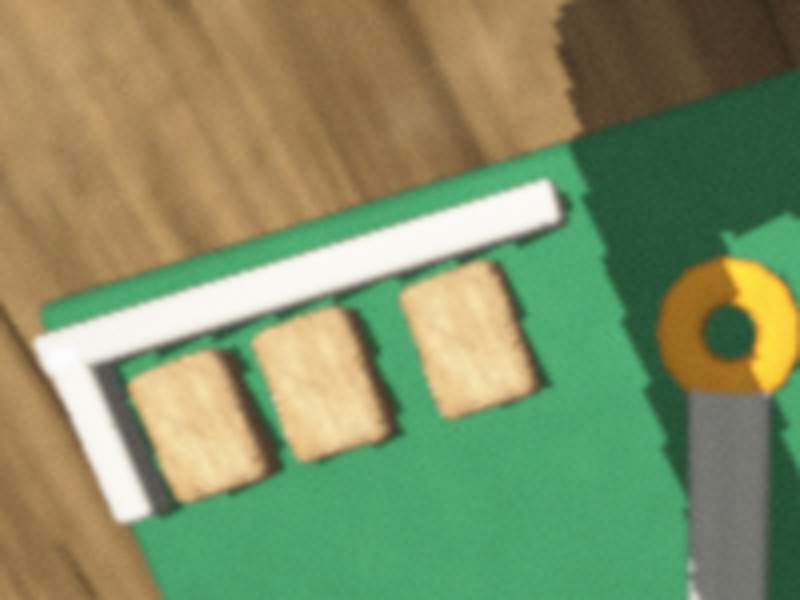

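View pics/w1y.png

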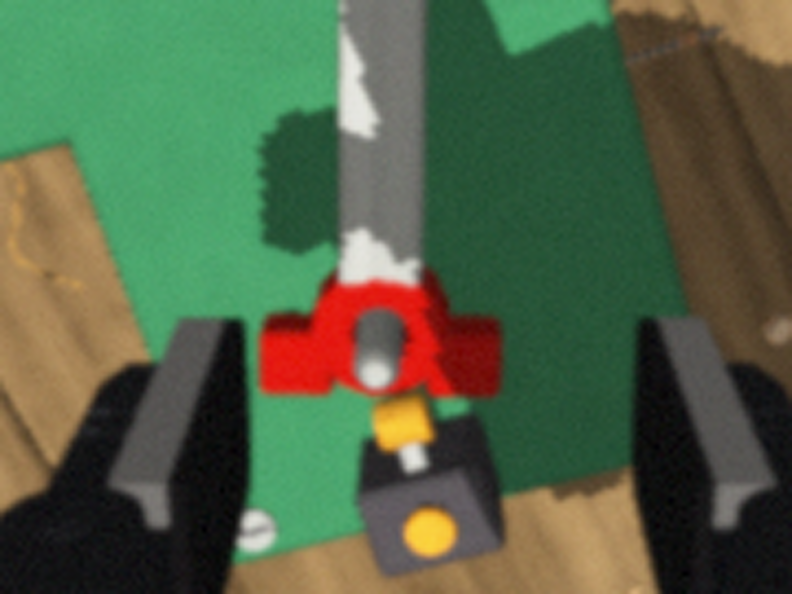

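```bash
cat >> h.py <<'E'
from scipy.optimize import least_squares
def fitjig(p,obs,x0=(597,-55,-100)):
    # jig pose: x,y, yaw deg
    def res(v,full=False):
        a=np.radians(v[2]); c,s=np.cos(a),np.sin(a); r=[]
        for (X,Y,Z),uv in obs: r.append(proj(p,[v[0]+c*X-s*Y,v[1]+s*X+c*Y,Z])-np.array(uv))
        return np.array(r).ravel()
    o=least_squares(res,x0,loss='soft_l1'); return o.x,res(o.x).reshape(-1,2)
E
python3 - <<'E'
from h import *
import pickle
p=bot.grab_frame('wrist'); 
obs=[((50,-50,12),(235.5,208)),((-60,-50,12),(358,172)),((-85,-50,12),(385,163)),((-85,-148,12),(359,42)),((97,-139,22),(134,120)),((-8,-139,22),(262,80)),((88,-103,22),(162,163)),((0,0,41),(305.2,259.5))]
v,r=fitjig(p,obs); print(v); print(r.round(1).tolist())
B=unproj(p,307.2,116.6,24); P=unproj(p,305.2,259.5,41); print(B,P,np.linalg.norm((B-P)[:2]), np.degrees(np.arctan2(B[1]-P[1],B[0]-P[0])))
# bar sides at two rows
for u,vv in [((340+425)/2/4.4+220,175+20/4.4),((340+423)/2/4.4+220,175+200/4.4),((689+768)/2/4+125,35+450/4)]: print(unproj(p,u,vv,24))
a=np.radians(v[2])
for z in [(200,380),(322,382),(470,338)]:
    w=unproj(p,z[0]/4+125,z[1]/4+35,22)
    d=w[:2]-v[:2]; print('blank jig',np.cos(a)*d[0]+np.sin(a)*d[1],-np.sin(a)*d[0]+np.cos(a)*d[1])
E
```

```text
[594.19918191 -53.26304207 -99.55960048]
[[-1.4, -0.3], [0.5, 0.7], [3.0, 1.4], [0.1, -4.2], [-2.2, 0.9], [0.1, 0.1], [0.2, -0.3], [0.0, -0.2]]
[496.08913797  -3.75625838  24.        ] [594.35551034 -53.35757631  41.        ] 110.07529549915779 153.21700382491323
[539.38078234 -25.38553782  24.        ]
[570.2892243  -40.87697732  24.        ]
[516.75179657 -14.03067947  24.        ]
blank jig 68.0531944654686 -123.57627211819269
blank jig 45.66308817951311 -116.73203716022306
blank jig 15.510257979307223 -116.55229912460153
```

Request:
carry_out(moves="0.5 0.04 -0.38 1 0.26;0.5 0.04 -0.38 2 0.26;0.5 0.04 -0.38 3 0.26;0.5 0.04 -0.38 3 0.26;0.5 0.04 -0.38 3 0.26;0.5 0.04 -0.38 3 0.26")

```text
clock: 5.4
tool_pos: [555.7, -35.0, 114.1]
orientation: [[-0.891, 0.453, 0.004], [0.453, 0.891, -0.001], [-0.004, 0.001, -1.0]]
force: [0.8, -0.4, 0.8]
finger_gap: 42.6
```

Run:
```python
from h import *
s=bot.sense(); print({k:np.round(s[k],3).tolist() for k in ['q','tool_pos','orientation','finger_gap','force']})
p=bot.grab_frame('wrist'); save(p,'wrist2')
print(np.degrees(np.arctan2(s['orientation'][1][0],s['orientation'][0][0])))
d=np.array([-.8927,.4507]); 
for k in (0,20,31,45,59,80,110):
    q=np.array([594.3,-53.3])+k*d; print(k,proj(p,[*q,24]).round(1))
```

```text
{'q': [-9.441, 12.273, 92.526, 0.006, 74.978, -72.492], 'tool_pos': [555.711, -34.997, 114.12], 'orientation': [[-0.891, 0.453, 0.004], [0.453, 0.891, -0.001], [-0.004, 0.001, -1.0]], 'finger_gap': 42.612, 'force': [0.776, -0.383, 0.806]}
153.04931652320835
0 [319.9 313.4]
20 [319.9 283.3]
31 [319.8 265.9]
45 [319.7 242.9]
59 [319.7 218.7]
80 [319.6 180.3]
110 [319.4 120.1]
```

View pics/wrist2.png

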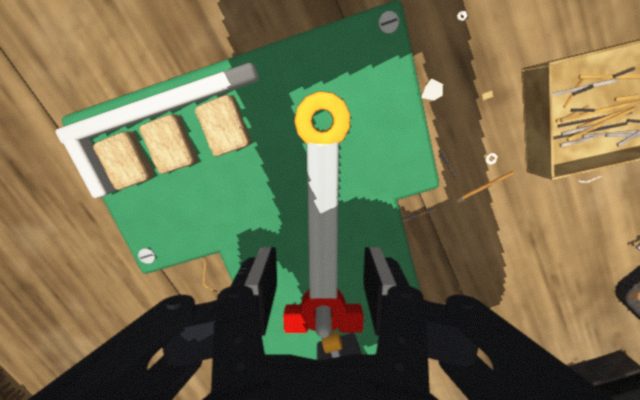

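Request:
carry_out(moves="0.5 0.06 0.04 0.5 0;0.5 0.06 0.04 0.8 0;0.5 0.06 0.04 0.9 0;0.5 0.06 0.04 0.9 0;0.5 0.06 0.04 0.9 0")

```text
clock: 5.95
tool_pos: [553.7, -33.1, 85.5]
orientation: [[-0.891, 0.453, 0.001], [0.453, 0.891, -0.0], [-0.001, 0.0, -1.0]]
force: [-0.3, -0.2, -0.4]
finger_gap: 42.5
```

Request:
carry_out(moves="0.2 0 0 -0.04 0;0 0 0 -0.04 0;0 0 0 -0.04 0;0 0 0 -0.04 0;0 0 0 -0.04 0;0 0 0 -0.04 0;0 0 0 -0.04 0", squeeze=120)

```text
clock: 6.65
tool_pos: [553.9, -33.0, 87.4]
orientation: [[-0.891, 0.453, 0.002], [0.453, 0.891, -0.0], [-0.002, 0.001, -1.0]]
force: [-0.6, 0.1, 6.1]
finger_gap: 12.2
```

Run:
```python
from h import *
for n in ['wrist','side']:
    p=bot.grab_frame(n); save(p,n+'3')
a=cv2.imread('pics/wrist3.png'); cv2.imwrite('pics/w3z.png',cv2.resize(a[80:380,160:480],None,fx=2,fy=2))
a=cv2.imread('pics/side3.png'); cv2.imwrite('pics/s3z.png',cv2.resize(a[140:270,220:420],None,fx=4,fy=4))
print(bot.sense()['finger_gap'],bot.sense()['tool_pos'],bot.sense()['force'])
```

```text
11.932759169784628 [553.87872774 -33.02154225  87.39200815] [-1.57190463  0.53680903  5.2644873 ]
```

View pics/w3z.png

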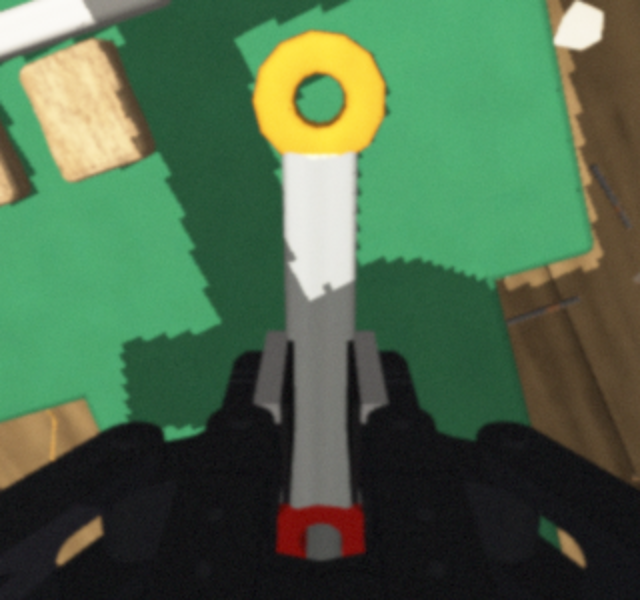

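View pics/s3z.png

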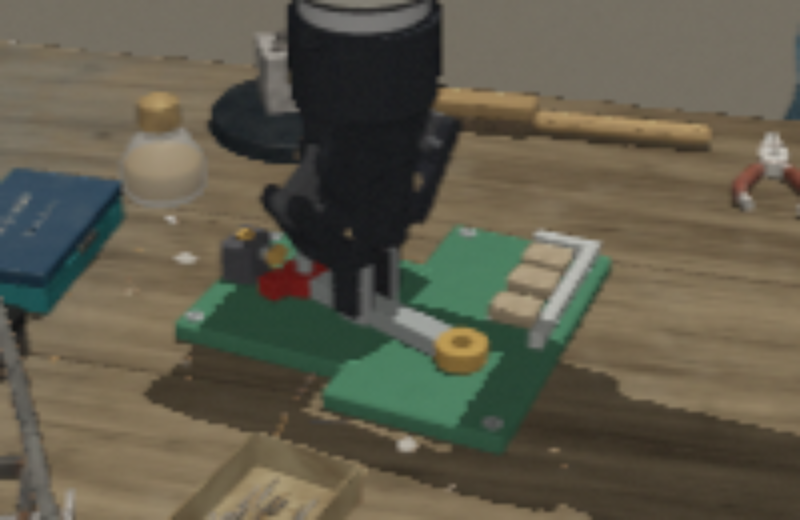

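Request:
carry_out(moves="0 0 0 -0.1 0;0 0 0 -0.2 0;0 0 0 -0.3 0;0 0 0 -0.4 0;0 0 0 -0.4 0")

```text
clock: 7.25
tool_pos: [553.2, -32.5, 98.2]
orientation: [[-0.891, 0.453, -0.001], [0.453, 0.891, 0.001], [0.001, 0.001, -1.0]]
force: [2.7, 3.4, -3.8]
finger_gap: 12.0
```

Run:
```python
from h import *
p=bot.grab_frame('side'); save(p,'side4')
a=cv2.imread('pics/side4.png'); cv2.imwrite('pics/s4z.png',cv2.resize(a[140:270,220:420],None,fx=4,fy=4))
```

```text
(no output)
```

View pics/s4z.png

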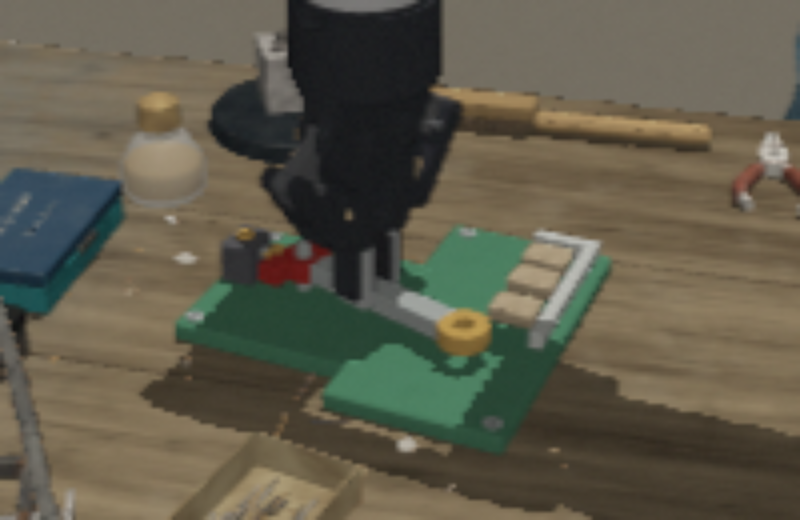

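Request:
carry_out(moves="0 0 0 -0.5 0;0 0 0 -1 0;0 0 0 -1.5 0;0 0 0 -2.1 0;0 0 0 -2.1 0;0 0 0 -2.1 0")

```text
clock: 7.9
tool_pos: [553.4, -33.3, 162.1]
orientation: [[-0.891, 0.454, 0.001], [0.454, 0.891, -0.001], [-0.002, -0.0, -1.0]]
force: [-1.0, 0.0, -2.4]
finger_gap: 11.9
```

Request:
carry_out(moves="0 0 0 0 1.5;0 0 0 0 3;0 0 0 0 4.5;0 0 0 0 6;0 0 0 0 7.5;0 0 0 0 9;0 0 0 0 10.5;0 0 0 0 12;0 0 0 0 13.5;0 0 0 0 15;0 0 0 0 16.5;0 0 0 0 18")

```text
clock: 9.1
tool_pos: [552.4, -33.0, 159.6]
orientation: [[0.458, 0.889, -0.003], [0.889, -0.458, 0.0], [-0.001, -0.003, -1.0]]
force: [-0.4, 0.7, -2.2]
finger_gap: 12.1
```

Request:
carry_out(moves="0 0 0 0 1.5;0 0 0 0 3;0 0 0 0 4.5;0 0 0 0 6;0 0 0 0 7.5;0 0 0 0 9;0 0 0 0 10.5;0 0 0 0 12;0 0 0 0 13.5;0 0 0 0 15;0 0 0 0 16.5;0 0 0 0 18")

```text
clock: 10.3
tool_pos: [552.4, -33.0, 159.6]
orientation: [[0.889, -0.458, -0.003], [-0.458, -0.889, 0.0], [-0.003, 0.001, -1.0]]
force: [-0.0, 0.2, -1.1]
finger_gap: 12.0
```

Request:
carry_out(moves="0 0 0 0 0;0 0 0 0 0;0 0 0 0 0")

```text
clock: 10.6
tool_pos: [553.0, -33.0, 160.6]
orientation: [[0.892, -0.452, -0.001], [-0.452, -0.892, 0.0], [-0.001, 0.0, -1.0]]
force: [-0.9, -0.0, -1.5]
finger_gap: 12.0
```

Run:
```python
from h import *
for n in ['wrist','side','top']:
    p=bot.grab_frame(n); save(p,n+'5')
    for q,z in [('t_bore',85),('plain_bore',85),('lever_mid',91)]:
        for a in bot.spot_point(p,q)[:2]:
            v,u=a['centre']; print(n,q,round(a['score'],2),np.round([u,v],1),np.round(unproj(p,u,v,z),1))
s=bot.sense(); print({k:np.round(s[k],3).tolist() for k in ['q','tool_pos','orientation','finger_gap','force']})
a=cv2.imread('pics/side5.png'); cv2.imwrite('pics/s5z.png',cv2.resize(a[120:270,220:420],None,fx=4,fy=4))
```

```text
wrist t_bore 0.73 [321.6 334.9] [512.2 -12.3  85. ]
wrist plain_bore 0.8 [319.2 128.2] [611. -61.  85.]
wrist plain_bore 0.28 [308.5 128.6] [613.  -56.6  85. ]
wrist lever_mid 0.76 [321.6 245.4] [562.1 -37.5  91. ]
wrist lever_mid 0.39 [320.6 335.6] [516.4 -13.8  91. ]
side t_bore 0.75 [326.3 196. ] [515.5 -11.4  85. ]
side t_bore 0.19 [293.9 212.3] [560.5  61.9  85. ]
side plain_bore 0.9 [287.9 178.4] [613.  -65.9  85. ]
side plain_bore 0.44 [203.6 236.5] [686.  170.9  85. ]
side lever_mid 0.69 [307.  186.2] [560.6 -31.   91. ]
side lever_mid 0.48 [360.6 199.7] [445.9  -3.   91. ]
top t_bore 0.62 [292.5 220.9] [514.8 -11.1  85. ]
top lever_mid 0.68 [305.5 199.7] [562.5 -39.6  91. ]
{'q': [-9.275, 9.63, 89.884, 0.006, 80.482, 107.681], 'tool_pos': [553.33, -32.984, 161.154], 'orientation': [[0.891, -0.453, 0.0], [-0.453, -0.891, 0.0], [0.0, -0.0, -1.0]], 'finger_gap': 12.223, 'force': [-0.396, -0.129, -1.714]}
```

View pics/wrist5.png

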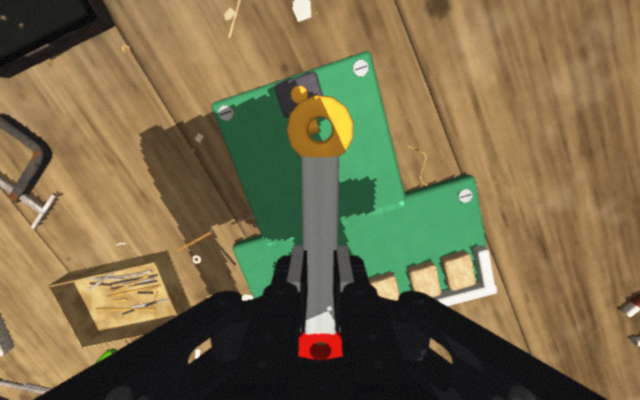

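View pics/s5z.png

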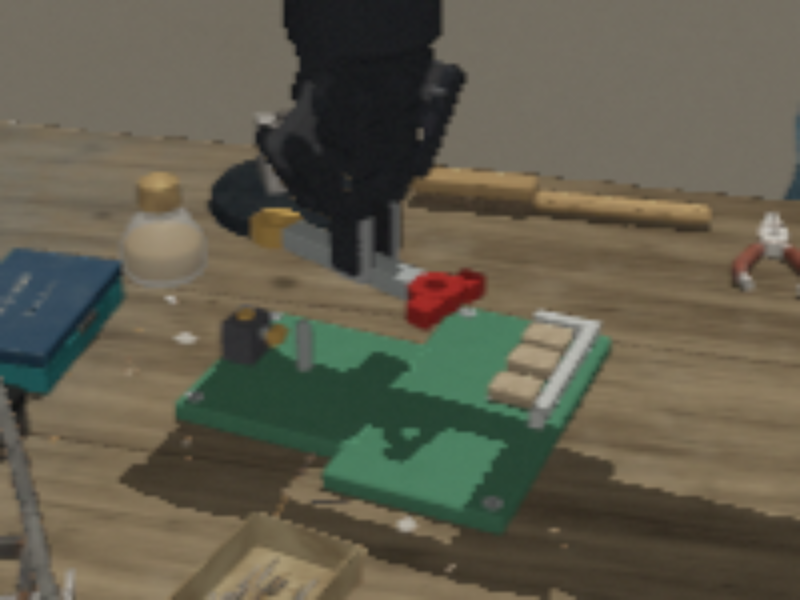

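Request:
carry_out(moves="0 -0.64 -0.02 0.3 0;0 -0.64 -0.02 0.6 0;0 -0.64 -0.02 0.9 0;0 -0.64 -0.02 1.1 0;0 -0.64 -0.02 1.1 0;0 -0.64 -0.02 1.1 0;0 -0.64 -0.02 1.1 0")

```text
clock: 11.9
tool_pos: [537.0, -23.9, 128.6]
orientation: [[0.891, -0.453, 0.001], [-0.453, -0.891, -0.0], [0.001, -0.0, -1.0]]
force: [0.2, 0.3, -1.4]
finger_gap: 12.1
```

Run:
```python
from h import *
p=bot.grab_frame('wrist'); save(p,'wrist6')
s=bot.sense(); print({k:np.round(s[k],3).tolist() for k in ['tool_pos','orientation','finger_gap','force']})
M=np.array(p['world_to_cam']); print(-M[:3,:3].T@M[:3,3], proj(p,[594.3,-53.3,41]),proj(p,[594.3,-53.3,12]))
a=cv2.imread('pics/wrist6.png'); cv2.imwrite('pics/w6z.png',cv2.resize(a[40:190,220:420],None,fx=4,fy=4,interpolation=cv2.INTER_CUBIC))
```

```text
{'tool_pos': [536.976, -23.896, 128.649], 'orientation': [[0.891, -0.453, 0.001], [-0.453, -0.891, -0.0], [0.001, -0.0, -1.0]], 'finger_gap': 11.694, 'force': [0.336, -0.202, -0.587]}
[602.43292519 -55.94916135 198.95797707] [322.37200046 127.12120211] [321.95240024 124.33157201]
```

View pics/wrist6.png

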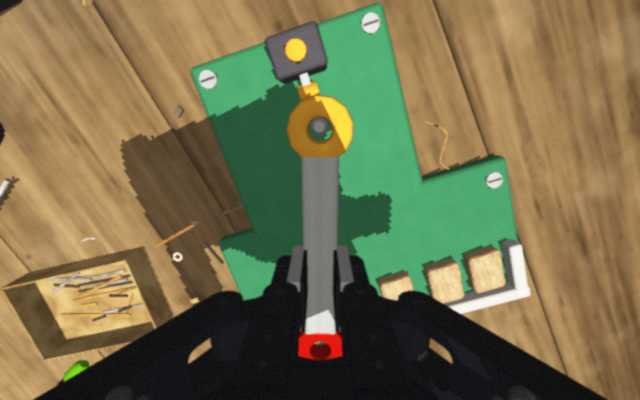

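View pics/w6z.png

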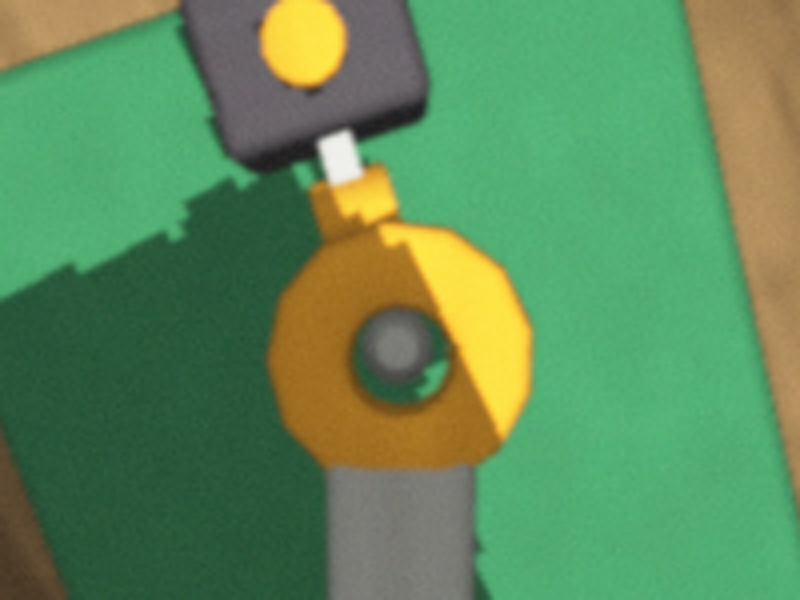

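Run:
```python
from h import *
p=bot.grab_frame('wrist'); R=np.array(bot.sense()['orientation']);t=np.array(bot.sense()['tool_pos'])
B=unproj(p,320.3,128.4,65.2); P=unproj(p,319.5,126.3,41)
print(B,P,(R.T@(P-B)).round(2),(R.T@(B-t)).round(2),np.linalg.norm(unproj(p,220+269/4,128,65.2)-unproj(p,220+533/4,128,65.2)))
```

```text
[595.4508428  -52.68482186  65.2       ] [595.253145   -52.20393189  41.        ] [-0.42 -0.33 24.2 ] [65.17 -0.82 63.51] 27.076907822108055
```

Request:
carry_out(moves="0 -0.013 -0.01 0.2 0;0 -0.013 -0.01 0.4 0;0 -0.013 -0.01 0.55 0;0 -0.013 -0.01 0.55 0;0 -0.013 -0.01 0.55 0")

```text
clock: 12.5
tool_pos: [536.3, -23.4, 111.4]
orientation: [[0.891, -0.453, -0.0], [-0.453, -0.891, -0.0], [-0.0, 0.0, -1.0]]
force: [0.6, -0.9, -1.8]
finger_gap: 12.0
```

Run:
```python
from h import *
p=bot.grab_frame('wrist'); save(p,'wrist7')
s=bot.sense(); print({k:np.round(s[k],3).tolist() for k in ['tool_pos','orientation','finger_gap','force']})
a=cv2.imread('pics/wrist7.png'); cv2.imwrite('pics/w7z.png',cv2.resize(a[40:190,220:420],None,fx=4,fy=4,interpolation=cv2.INTER_CUBIC))
```

```text
{'tool_pos': [536.288, -23.336, 111.511], 'orientation': [[0.891, -0.453, -0.0], [-0.453, -0.891, 0.0], [-0.0, 0.0, -1.0]], 'finger_gap': 11.692, 'force': [0.966, -0.358, -2.105]}
```

View pics/w7z.png

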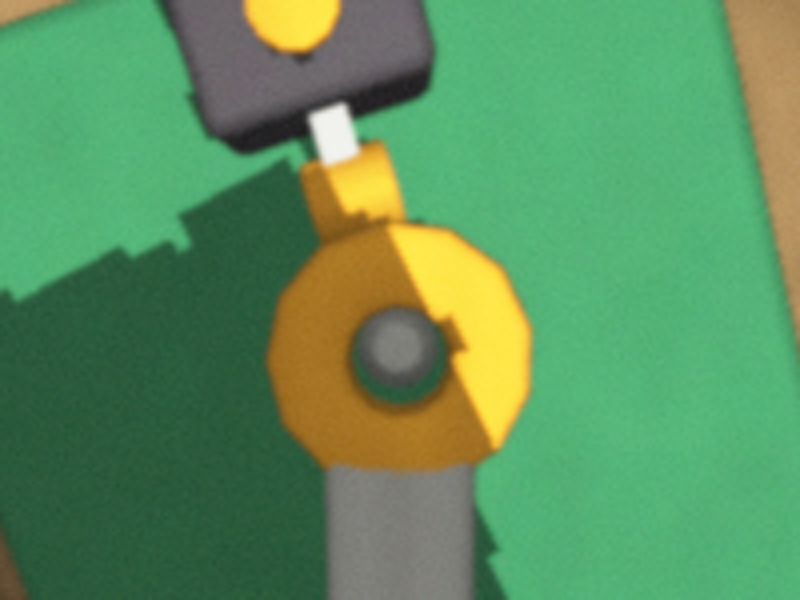

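Run:
```python
from h import *
p=bot.grab_frame('wrist'); R=np.array(bot.sense()['orientation']);t=np.array(bot.sense()['tool_pos'])
u=t[2]-75.4
for by in (126.8,128.0,128.5):
  B=unproj(p,320.2,by,u+12); P=unproj(p,319.5,126.3,41)
  print(u,B,P,(R.T@(P-B)).round(2),(R.T@(B-t)).round(2))
M=np.array(p['world_to_cam'])[:3,:3]; print((M@R).round(3))
```

```text
36.236531746700564 [595.3037875  -52.37839167  48.23653175] [595.27495125 -52.04246324  41.        ] [-0.18 -0.29  7.24] [65.76 -0.84 63.4 ]
36.236531746700564 [594.87725657 -52.16174976  48.23653175] [595.27495125 -52.04246324  41.        ] [ 0.3  -0.29  7.24] [65.28 -0.84 63.4 ]
36.236531746700564 [594.69926975 -52.07134739  48.23653175] [595.27495125 -52.04246324  41.        ] [ 0.5  -0.29  7.24] [65.08 -0.84 63.4 ]
[[ 0.     1.    -0.001]
 [-0.958 -0.    -0.287]
 [-0.287  0.001  0.958]]
```

Request:
carry_out(moves="0 0.01 -0.01 0.1 0;0 0.01 -0.01 0.2 0;0 0.01 -0.01 0.3 0;0 0.01 -0.01 0.3 0")

```text
clock: 13.0
tool_pos: [536.4, -23.2, 102.2]
orientation: [[0.891, -0.453, -0.001], [-0.453, -0.891, -0.0], [-0.0, 0.0, -1.0]]
force: [0.1, -0.4, -0.4]
finger_gap: 12.1
```

Request:
carry_out(moves="0 0 0 0.1 0;0 0 0 0.2 0;0 0 0 0.3 0;0 0 0 0.4 0;0 0 0 0.5 0;0 0 0 0.5 0;0 0 0 0.5 0")

```text
clock: 13.7
tool_pos: [536.8, -23.0, 87.5]
orientation: [[0.891, -0.453, 0.0], [-0.453, -0.891, 0.0], [0.0, -0.0, -1.0]]
force: [-0.1, 0.3, -1.2]
finger_gap: 11.8
```

Run:
```python
from h import *
for n in ['wrist','side']:
  p=bot.grab_frame(n); save(p,n+'8')
s=bot.sense(); print({k:np.round(s[k],3).tolist() for k in ['tool_pos','orientation','finger_gap','force','moment']})
a=cv2.imread('pics/wrist8.png'); b=cv2.imread('pics/side8.png')
cv2.imwrite('pics/w8z.png',np.hstack([cv2.resize(a[40:240,220:420],(400,400),interpolation=cv2.INTER_CUBIC),cv2.resize(b[150:270,250:370],(400,400),interpolation=cv2.INTER_CUBIC)]))
```

```text
{'tool_pos': [536.71, -23.022, 87.474], 'orientation': [[0.891, -0.453, 0.0], [-0.453, -0.891, 0.0], [-0.0, -0.0, -1.0]], 'finger_gap': 11.933, 'force': [0.645, -0.789, -1.566], 'moment': [0.047, -0.017, -0.03]}
```

View pics/w8z.png

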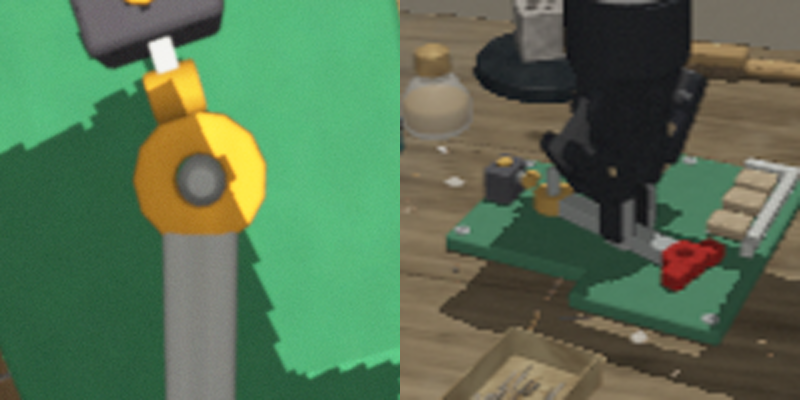

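Request:
carry_out(moves="0 0 0 0.05 0;0 0 0 0.08 0;0 0 0 0.08 0")

```text
clock: 14.1
tool_pos: [536.8, -23.1, 87.4]
orientation: [[0.891, -0.453, 0.0], [-0.453, -0.891, 0.0], [0.0, -0.0, -1.0]]
force: [-5.3, 1.0, 9.8]
finger_gap: 11.8
```

Request:
carry_out(moves="0.3 0 0 0 0;0.4 0 0 0 0;0.4 0 0 0 0;0.4 0 0 -0.3 0;0.4 0 0 -0.9 0;0.4 0 0 -1.5 0;0.4 0 0 -1.5 0;0.4 0 0 -1.5 0")

```text
clock: 14.9
tool_pos: [536.9, -23.2, 130.6]
orientation: [[0.891, -0.453, 0.001], [-0.453, -0.891, -0.0], [0.001, -0.0, -1.0]]
force: [-1.6, 0.6, -0.9]
finger_gap: 33.9
```

Run:
```python
from h import *
for n in ['wrist','side']:
  p=bot.grab_frame(n); save(p,n+'9')
s=bot.sense(); print({k:np.round(s[k],3).tolist() for k in ['tool_pos','orientation','finger_gap','force','moment']})
a=cv2.imread('pics/wrist9.png'); b=cv2.imread('pics/side9.png')
cv2.imwrite('pics/w9z.png',np.hstack([cv2.resize(a[60:260,220:420],(400,400),interpolation=cv2.INTER_CUBIC),cv2.resize(b[150:270,250:370],(400,400),interpolation=cv2.INTER_CUBIC)]))
```

```text
{'tool_pos': [536.066, -23.028, 129.163], 'orientation': [[0.891, -0.453, -0.002], [-0.453, -0.891, 0.0], [-0.002, 0.0, -1.0]], 'finger_gap': 34.051, 'force': [-0.236, 0.233, -0.183], 'moment': [0.007, -0.039, -0.0]}
```

View pics/w9z.png

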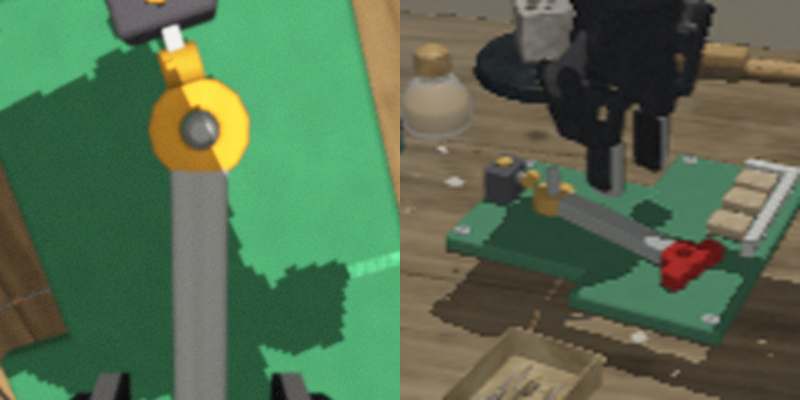

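View pics/wrist9.png

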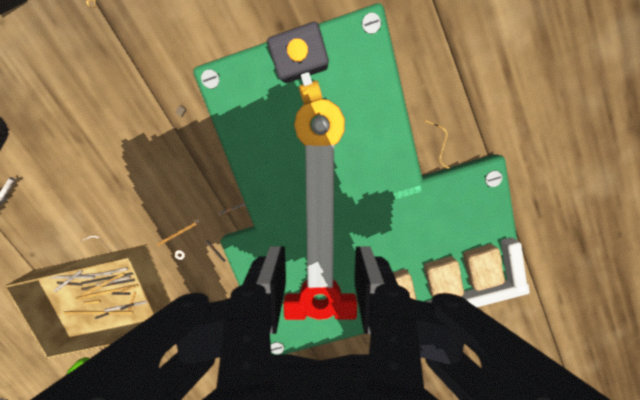

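Run:
```python
from h import *
p=bot.grab_frame('wrist'); R=np.array(bot.sense()['orientation']);
P=unproj(p,320,124,41); print(P)
col=p['color'].astype(int)
for z in (24,26,28,32):
  print(z,proj(p,P*[1,1,0]+R[:,1]*14+[0,0,z])-proj(p,P*[1,1,0]-R[:,1]*14+[0,0,z]),'bar',(proj(p,P*[1,1,0]-R[:,0]*30+R[:,1]*8+[0,0,z])-proj(p,P*[1,1,0]-R[:,0]*30-R[:,1]*8+[0,0,z]))[0],
  'farbar',(proj(p,P*[1,1,0]-R[:,0]*80+R[:,1]*8+[0,0,z])-proj(p,P*[1,1,0]-R[:,0]*80-R[:,1]*8+[0,0,z]))[0], proj(p,P*[1,1,0]-R[:,0]*30+[0,0,z]),proj(p,P*[1,1,0]-R[:,0]*80+[0,0,z]), proj(p,P*[1,1,0]-R[:,0]*110+[0,0,z]))
m=(col[:,:,0]>120)&(col[:,:,2]<70)&(col[:,:,1]>70)
for r in range(110,140,3):
  c=np.where(m[r,280:360])[0]+280; print(r,c.min(),c.max(),end='; ')
c=np.where(m[95:160,320])[0]+95; print('\ncol',c.min(),c.max())
g=col[:,300:340].tolist()
for r in (172,190,250,262):
  print(r,[tuple(x) for x in col[r,302:338,:].tolist()])
```

```text
[594.90834083 -52.03005695  41.        ]
24 [5.23398252e+01 9.24252873e-03] bar 28.47104518060405 farbar 26.359603979707174 [319.92071113 177.51489587] [319.89771885 258.38182745] [319.88549066 301.38996264]
26 [5.29359410e+01 9.32327671e-03] bar 28.779558023819447 farbar 26.62384201174649 [319.92705598 178.26885992] [319.90335795 259.88995635] [319.89076993 303.24581409]
28 [5.35457918e+01 9.40531377e-03] bar 29.09483021477007 farbar 26.893431318630064 [319.93353984 179.03934293] [319.90911126 261.4286275 ] [319.89615146 305.13761764]
32 [5.48086427e+01 9.57335479e-03] bar 29.746561105546448 farbar 27.449327432650648 [319.94694327 180.63208605] [319.92097464 264.60138448] [319.90723346 309.03334245]
110 297 339; 113 296 341; 116 295 342; 119 294 343; 122 294 342; 125 294 342; 128 295 342; 131 296 341; 134 297 340; 137 299 337; 
col 95 143
172 [(40, 88, 57), (41, 86, 59), (61, 94, 71), (93, 104, 94), (113, 116, 112), (120, 120, 115), (122, 122, 120), (127, 127, 122), (127, 124, 122), (127, 128, 121), (126, 127, 121), (126, 127, 122), (126, 125, 120), (124, 129, 123), (125, 126, 122),
[... 1405 characters left out ...]
117, 113), (110, 109, 105), (82, 95, 84), (50, 87, 65), (45, 87, 60), (43, 89, 58), (41, 86, 59), (41, 85, 59)]
262 [(82, 175, 116), (73, 155, 102), (60, 129, 85), (57, 107, 72), (75, 98, 81), (100, 107, 99), (121, 119, 114), (122, 122, 117), (124, 125, 120), (134, 134, 128), (145, 146, 143), (167, 169, 161), (199, 200, 191), (216, 215, 205), (217, 217, 207), (189, 192, 181), (144, 147, 142), (122, 123, 120), (123, 123, 120), (123, 126, 118), (126, 127, 120), (126, 128, 122), (127, 128, 123), (122, 121, 118), (121, 123, 117), (121, 122, 115), (121, 125, 118), (119, 119, 116), (115, 116, 112), (102, 107, 102), (80, 96, 82), (49, 90, 64), (42, 90, 59), (40, 87, 58), (42, 88, 57), (43, 89, 59)]
```

Request:
carry_out(moves="0 0.4 0 0 0;0 0.8 0 0 0;0 1.23 0 0 0;0 1.23 0 0.3 0;0 1.23 0 0.6 0;0 1.23 0 0.8 0;0 1.23 0 0.9 0;0 1.23 0 0.95 0;0 1.23 0 1 0;0 1.23 0 1 0")

```text
clock: 16.05
tool_pos: [569.5, -39.8, 100.4]
orientation: [[0.891, -0.453, 0.0], [-0.453, -0.891, 0.0], [0.0, -0.0, -1.0]]
force: [-1.3, -0.2, 0.2]
finger_gap: 0.1
```

Request:
carry_out(moves="0 0 0 0.04 0;0 0 0 0.08 0;0 0 0 0.12 0;0 0 0 0.12 0")

```text
clock: 16.45
tool_pos: [569.7, -39.9, 96.8]
orientation: [[0.891, -0.453, 0.0], [-0.453, -0.891, 0.0], [0.0, -0.0, -1.0]]
force: [-0.1, -0.4, 0.0]
finger_gap: 0.2
```

Request:
carry_out(moves="0 0 0 0.03 0;0 0 0 0.06 0;0 0 0 0.09 0;0 0 0 0.09 0")

```text
clock: 16.85
tool_pos: [569.7, -39.9, 96.6]
orientation: [[0.891, -0.453, 0.001], [-0.453, -0.891, -0.0], [0.001, -0.0, -1.0]]
force: [-5.5, -0.2, 12.8]
finger_gap: 0.2
```

Request:
carry_out(moves="0 0 0 -0.5 0;0 0 0 -0.8 0;0 -0.5 -0.6 -0.8 0;0 -1.06 -1.21 -0.8 0;0 -1.06 -1.21 -0.8 0;0 -1.06 -1.21 -0.3 0;0 -1.06 -1.21 0 0;0 -1.06 -1.21 0.1 0;0 -1.06 -1.21 0.2 0;0 -1.06 -1.21 0.2 0;0 -1.06 -1.21 0.2 0")

```text
clock: 17.95
tool_pos: [557.9, 6.6, 88.0]
orientation: [[0.891, -0.454, 0.0], [-0.454, -0.891, 0.0], [0.0, -0.0, -1.0]]
force: [0.4, 0.7, -0.3]
finger_gap: -0.1
```

Run:
```python
from h import *
for n in ['wrist','side']:
  p=bot.grab_frame(n); save(p,n+'10')
s=bot.sense(); print({k:np.round(s[k],3).tolist() for k in ['tool_pos','force']})
b=cv2.imread('pics/side10.png'); cv2.imwrite('pics/s10z.png',cv2.resize(b[140:270,220:420],None,fx=4,fy=4))
```

```text
{'tool_pos': [558.02, 6.762, 88.358], 'force': [-0.039, 0.312, 0.832]}
```

View pics/wrist10.png

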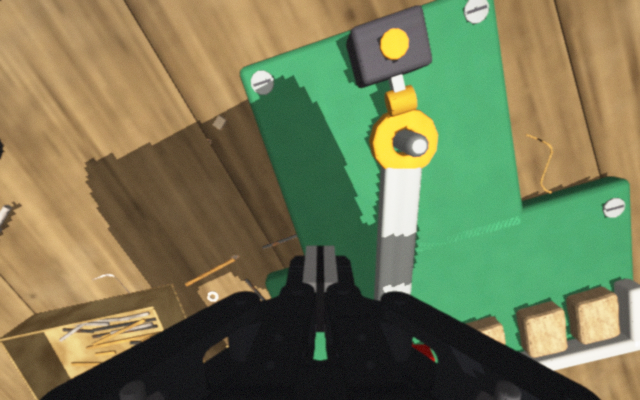

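View pics/s10z.png

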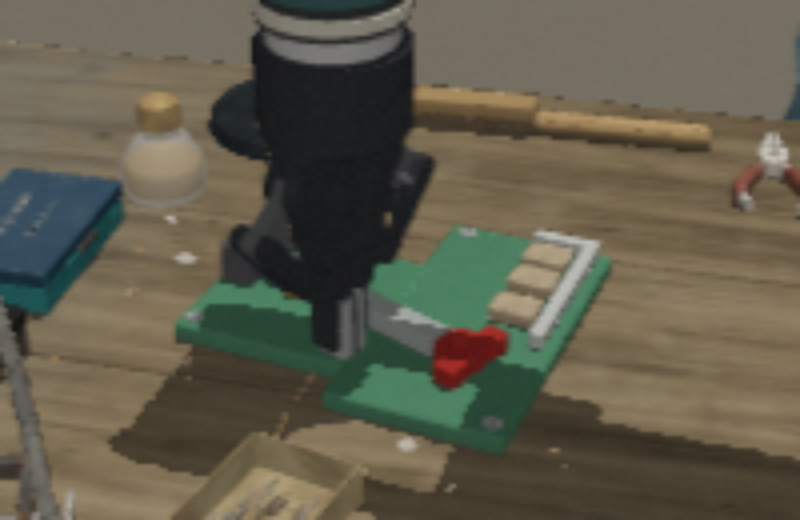

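Request:
carry_out(moves="0 -0.2 0 0 -1.2;0 -0.4 0 0 -2.4;0 -0.4 0 0 -3.4;0 -0.4 0 0 -3.4;0 -0.4 0 0 -3.4")

```text
clock: 18.55
tool_pos: [547.2, 12.3, 88.3]
orientation: [[0.985, -0.175, 0.001], [-0.175, -0.985, -0.0], [0.001, -0.0, -1.0]]
force: [0.8, -0.6, -0.4]
finger_gap: -0.1
```

Request:
carry_out(moves="0 0 0.1 0 0;0 0 0.15 0 0;0 0 0.2 0 0;0 0 0.25 0 0;0 0 0.3 0 0;0 0 0.35 0 0;0 0 0.4 0 0;0 0 0.4 0 0")

```text
clock: 19.35
tool_pos: [544.9, 0.3, 87.9]
orientation: [[0.985, -0.173, 0.0], [-0.173, -0.985, 0.0], [0.0, -0.0, -1.0]]
force: [-0.1, 0.9, -0.7]
finger_gap: -0.4
```

Run:
```python
from h import *
for n in ['wrist','side']:
  p=bot.grab_frame(n); save(p,n+'11')
s=bot.sense(); print({k:np.round(s[k],3).tolist() for k in ['tool_pos','force']})
b=cv2.imread('pics/side11.png'); cv2.imwrite('pics/s11z.png',cv2.resize(b[140:270,220:420],None,fx=4,fy=4))
```

```text
{'tool_pos': [544.892, 0.483, 87.918], 'force': [0.437, -0.174, -0.532]}
```

View pics/wrist11.png

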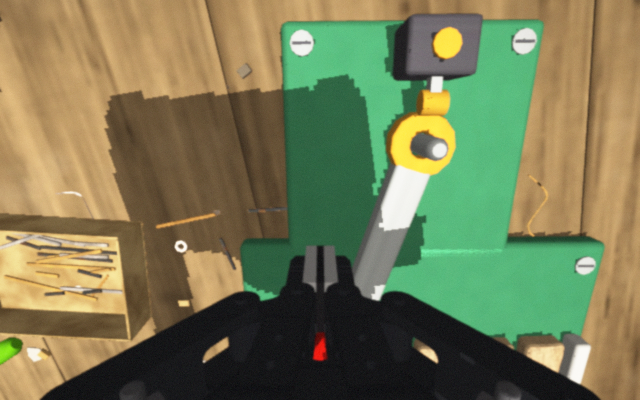

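View pics/s11z.png

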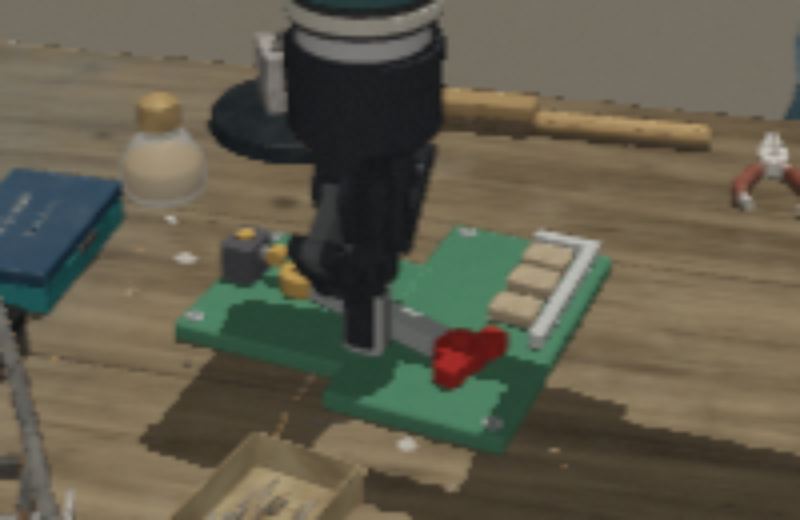

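Request:
carry_out(moves="0 0 0.05 0 0;0 0 0.1 0 0;0 0 0.15 0 0;0 0 0.2 0 0;0 0 0.25 0 0;0 0 0.3 0 0;0 0 0.3 0 0")

```text
clock: 20.15
tool_pos: [543.3, -8.5, 87.9]
orientation: [[0.985, -0.173, -0.0], [-0.173, -0.985, 0.0], [-0.0, -0.0, -1.0]]
force: [0.3, 0.6, 0.5]
finger_gap: -0.2
```

Run:
```python
from h import *
for n in ['top','side']:
  p=bot.grab_frame(n); save(p,n+'12')
s=bot.sense(); print({k:np.round(s[k],3).tolist() for k in ['tool_pos','force']})
b=cv2.imread('pics/side12.png'); a=cv2.imread('pics/top12.png');
cv2.imwrite('pics/s12z.png',np.vstack([cv2.resize(b[190:265,270:410],(560,300)),cv2.resize(a[190:260,260:360],(430,300))[:,:430].copy() if 0 else cv2.resize(a[195:260,255:376],(560,300))]))
```

```text
{'tool_pos': [543.365, -8.474, 87.955], 'force': [-0.939, -0.011, 0.114]}
```

View pics/s12z.png

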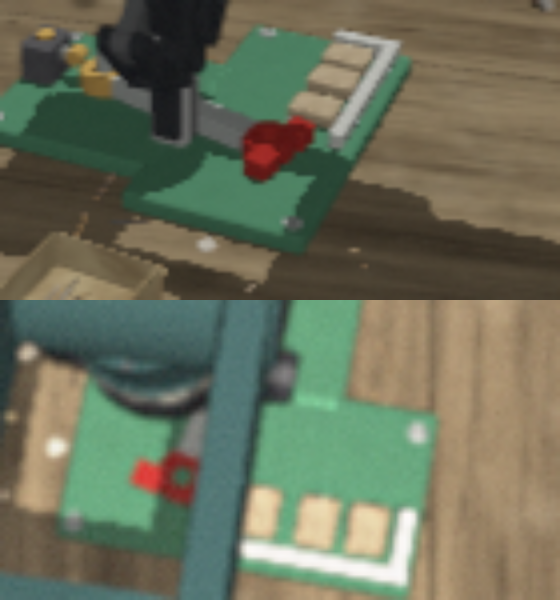

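Request:
carry_out(moves="0 0 0.02 0 0;0 0 0.04 0 0;0 0 0.06 0 0;0 0 0.08 0 0;0 0 0.1 0 0;0 0 0.12 0 0;0 0 0.14 0 0;0 0 0.16 0 0;0 0 0.16 0 0")

```text
clock: 21.15
tool_pos: [542.5, -13.2, 87.9]
orientation: [[0.985, -0.173, 0.0], [-0.173, -0.985, -0.0], [0.0, 0.0, -1.0]]
force: [-0.6, 1.2, 0.8]
finger_gap: 0.1
```

```bash
cat > look.py <<'E'
from h import *
import sys
k=sys.argv[1]
for n in ['top','side']:
  p=bot.grab_frame(n); save(p,n+k)
s=bot.sense(); print({k:np.round(s[k],3).tolist() for k in ['tool_pos','force']})
b=cv2.imread(f'pics/side{k}.png'); a=cv2.imread(f'pics/top{k}.png')
cv2.imwrite(f'pics/s{k}z.png',np.vstack([cv2.resize(b[190:265,270:410],(560,300),interpolation=cv2.INTER_CUBIC),cv2.resize(a[195:260,255:376],(560,300),interpolation=cv2.INTER_CUBIC)]))
E
python3 look.py 13
```

```text
{'tool_pos': [542.532, -13.171, 87.918], 'force': [-1.005, 1.5, -1.02]}
```

View pics/s13z.png

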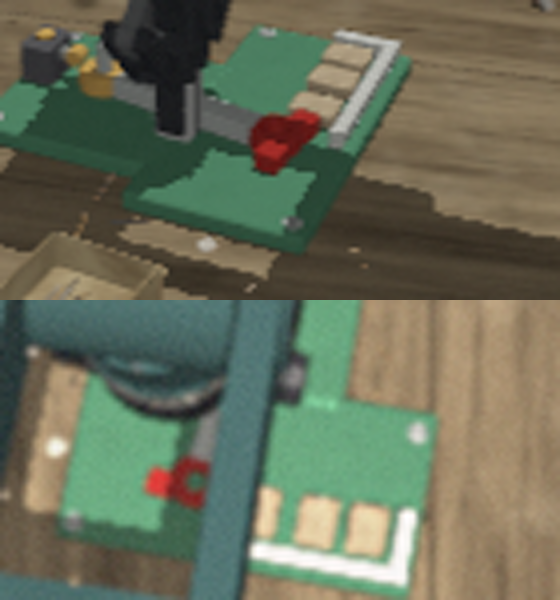

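Request:
carry_out(moves="0 0 0.02 0 0;0 0 0.04 0 0;0 0 0.06 0 0;0 0 0.08 0 0;0 0 0.1 0 0;0 0 0.12 0 0;0 0 0.12 0 0")

```text
clock: 21.95
tool_pos: [541.9, -16.7, 87.9]
orientation: [[0.985, -0.173, -0.0], [-0.173, -0.985, 0.0], [-0.0, -0.0, -1.0]]
force: [-0.3, 2.0, 0.7]
finger_gap: -0.0
```

```bash
python3 look.py 14
```

```text
{'tool_pos': [541.903, -16.711, 87.914], 'force': [-0.532, 1.008, 0.747]}
```

View pics/s14z.png

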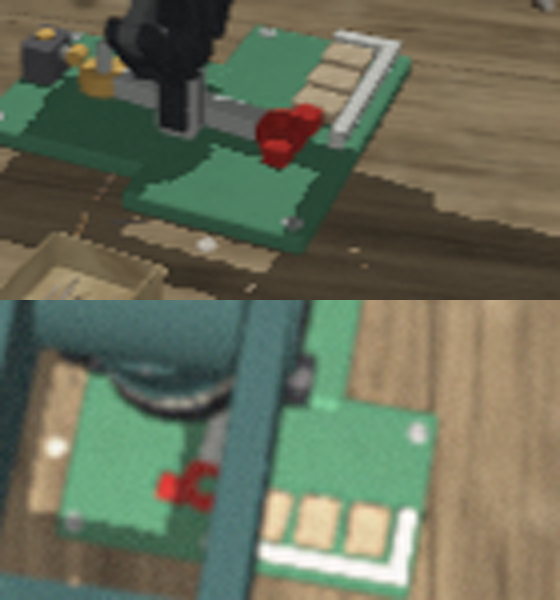

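Request:
carry_out(moves="0 0 0.015 0 0;0 0 0.03 0 0;0 0 0.045 0 0;0 0 0.06 0 0;0 0 0.075 0 0;0 0 0.09 0 0;0 0 0.105 0 0;0 0 0.12 0 0;0 0 0.12 0 0")

```text
clock: 22.95
tool_pos: [541.2, -20.2, 87.9]
orientation: [[0.985, -0.173, -0.0], [-0.173, -0.985, 0.0], [-0.0, -0.0, -1.0]]
force: [-0.6, 1.4, 1.0]
finger_gap: 0.1
```

```bash
python3 look.py 15
```

```text
{'tool_pos': [541.231, -20.165, 87.876], 'force': [-1.079, 1.77, -0.085]}
```

View pics/s15z.png

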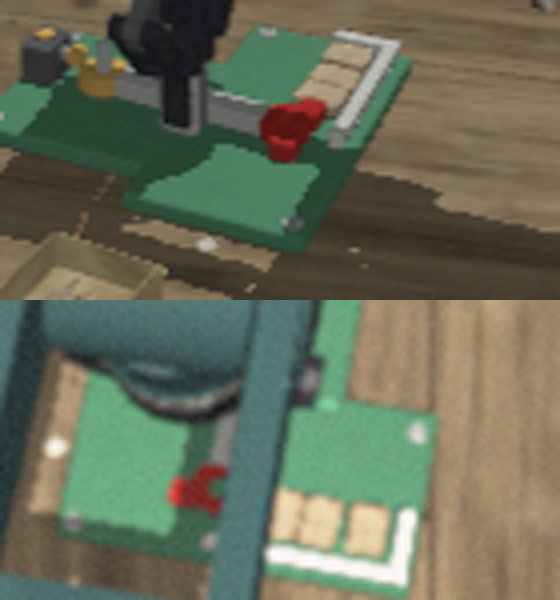

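Request:
carry_out(moves="0 0 0.012 0 0;0 0 0.024 0 0;0 0 0.036 0 0;0 0 0.048 0 0;0 0 0.06 0 0;0 0 0.072 0 0;0 0 0.08 0 0;0 0 0.08 0 0")

```text
clock: 23.85
tool_pos: [540.8, -22.5, 87.9]
orientation: [[0.985, -0.173, -0.0], [-0.173, -0.985, 0.0], [-0.0, -0.0, -1.0]]
force: [0.0, 2.5, -0.5]
finger_gap: -0.1
```

```bash
python3 look.py 16
```

```text
{'tool_pos': [540.834, -22.522, 87.894], 'force': [-1.484, 2.138, 1.217]}
```

View pics/s16z.png

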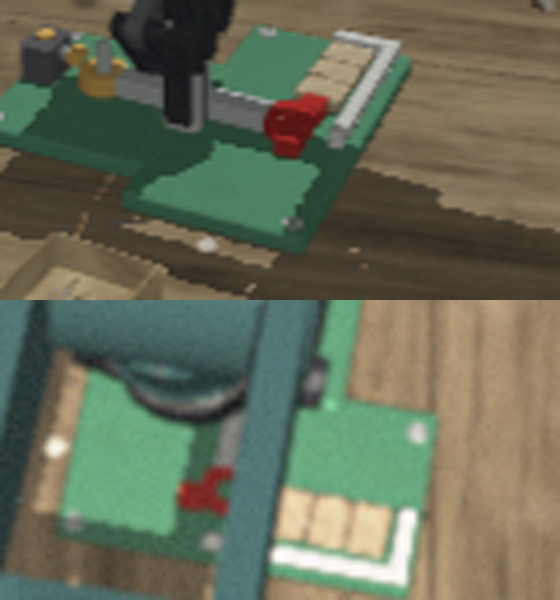

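Request:
carry_out(moves="0 0 0.01 0 0;0 0 0.02 0 0;0 0 0.03 0 0;0 0 0.03 0 0;0 0 0.03 0 0")

```text
clock: 24.45
tool_pos: [540.7, -23.4, 87.9]
orientation: [[0.985, -0.173, -0.0], [-0.173, -0.985, 0.0], [-0.0, -0.0, -1.0]]
force: [-1.9, 2.3, 0.7]
finger_gap: -0.1
```

Request:
carry_out(moves="0 0 0.01 0 0;0 0 0.02 0 0;0 0 0.02 0 0;0 0 0.02 0 0")

```text
clock: 24.85
tool_pos: [540.6, -24.0, 87.9]
orientation: [[0.985, -0.173, 0.0], [-0.173, -0.985, 0.0], [-0.0, -0.0, -1.0]]
force: [-2.2, 2.8, 0.5]
finger_gap: 0.0
```

```bash
python3 look.py 17
```

```text
{'tool_pos': [540.566, -24.025, 87.914], 'force': [-0.885, 3.018, 0.986]}
```

View pics/s17z.png

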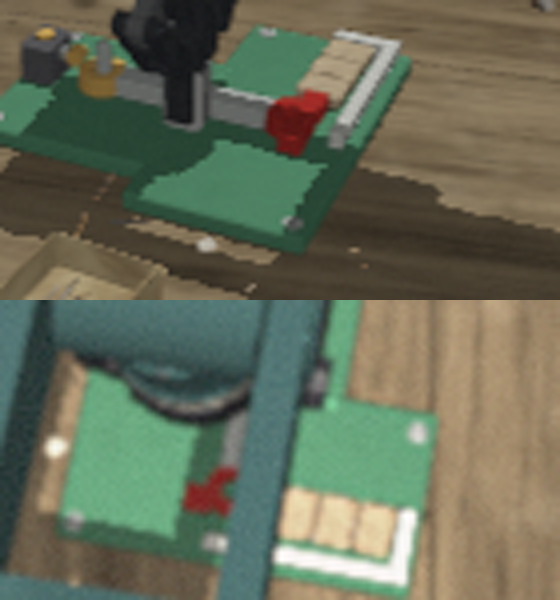

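Request:
carry_out(moves="0 0 0.01 0 0;0 0 0.02 0 0;0 0 0.02 0 0;0 0 0.02 0 0")

```text
clock: 25.35
tool_pos: [540.5, -24.5, 87.9]
orientation: [[0.985, -0.173, -0.0], [-0.173, -0.985, 0.0], [-0.0, -0.0, -1.0]]
force: [-1.7, 3.4, 0.7]
finger_gap: -0.1
```

Request:
carry_out(moves="0 0 0.01 0 0;0 0 0.02 0 0;0 0 0.02 0 0;0 0 0.02 0 0")

```text
clock: 25.75
tool_pos: [540.4, -24.8, 87.9]
orientation: [[0.985, -0.173, 0.0], [-0.173, -0.985, 0.001], [-0.0, -0.001, -1.0]]
force: [-1.6, 4.7, 0.4]
finger_gap: 0.1
```

```bash
python3 look.py 18
```

```text
{'tool_pos': [540.394, -24.822, 87.922], 'force': [-1.589, 4.272, 0.116]}
```

View pics/s18z.png

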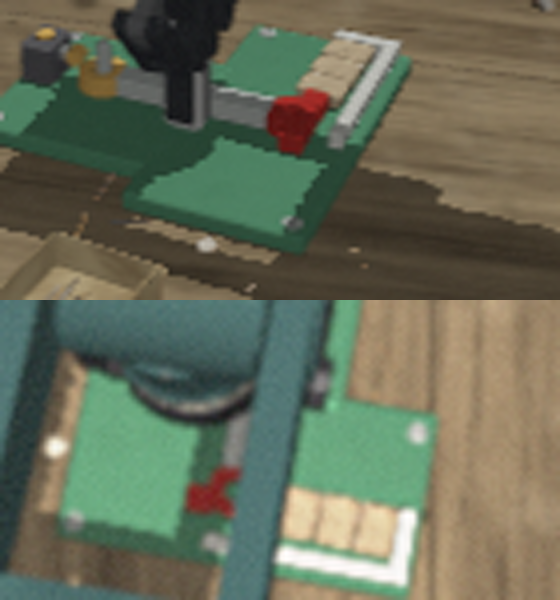

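Request:
carry_out(moves="0 0 0.01 0 0;0 0 0.02 0 0;0 0 0.02 0 0;0 0 0.02 0 0")

```text
clock: 26.25
tool_pos: [540.3, -25.0, 87.9]
orientation: [[0.985, -0.173, 0.0], [-0.173, -0.985, 0.002], [-0.0, -0.002, -1.0]]
force: [-1.5, 6.2, 0.3]
finger_gap: -0.3
```

Request:
carry_out(moves="0 0 0.01 0 0;0 0 0.02 0 0;0 0 0.02 0 0;0 0 0.02 0 0")

```text
clock: 26.65
tool_pos: [540.3, -25.2, 87.9]
orientation: [[0.985, -0.173, 0.0], [-0.173, -0.985, 0.003], [-0.0, -0.003, -1.0]]
force: [-1.1, 7.3, 1.3]
finger_gap: 0.3
```

Request:
carry_out(moves="0 0 -0.05 0 0;0 0 -0.2 0 0;0 0 -0.5 0 0;0 0 -0.8 0 0;0 0 -0.8 -0.5 0;0 0 -0.8 -1.5 0;0 0 -0.8 -2.5 0;0 0 -0.8 -3.5 0;0 0 -0.8 -3.5 0;0 0 -0.8 -3.5 0")

```text
clock: 27.65
tool_pos: [544.9, -2.5, 193.7]
orientation: [[0.985, -0.173, 0.002], [-0.173, -0.985, -0.001], [0.003, 0.0, -1.0]]
force: [-0.3, 0.0, -0.8]
finger_gap: -0.0
```

```bash
python3 look.py 19
python3 - <<'E'
from h import *
p=bot.grab_frame('wrist'); save(p,'wrist19')
M=np.array(p['world_to_cam']); print(-M[:3,:3].T@M[:3,3])
E
```

```text
{'tool_pos': [543.68, -2.479, 191.368], 'force': [-0.281, -0.571, 0.218]}
[616.19575796 -14.05100321 261.52045915]
```

View pics/s19z.png

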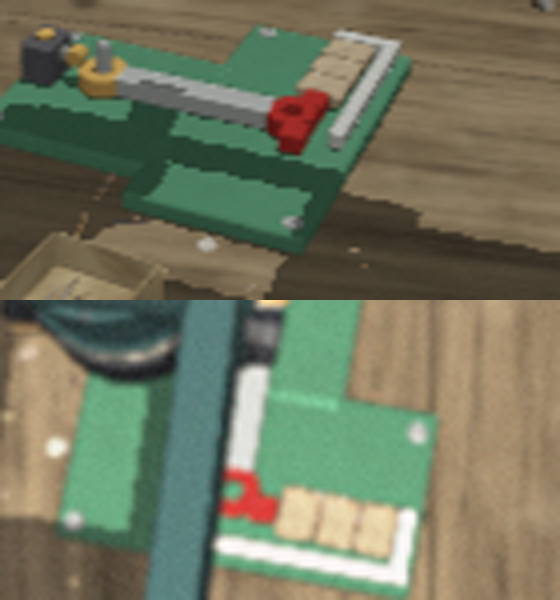

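View pics/wrist19.png

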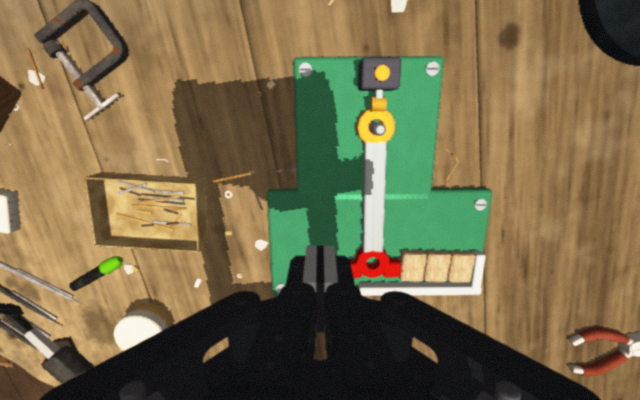

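Run:
```python
import cv2
a=cv2.imread('pics/wrist19.png'); cv2.imwrite('pics/w19z.png',cv2.resize(a[180:310,340:500],None,fx=5,fy=4.6,interpolation=cv2.INTER_CUBIC)[:598])
```

```text
(no output)
```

View pics/w19z.png

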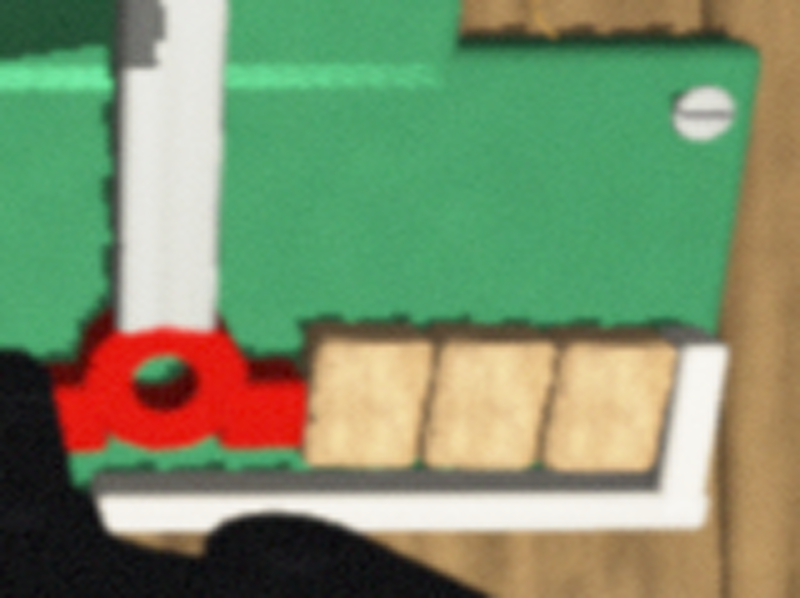

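Run:
```python
from h import *
s=bot.sense(); print(s['clock'],s['tool_pos'],np.abs(s['dq']).max()); print(bot.finish_job())
```

```text
27.8 [543.52867752  -2.52348219 191.01465896] 0.2899748926916328
the job is handed in; nothing more can be done
None
```

The lever is turned end for end and home on the pin by its brass end. The three blanks are closed against the stop, and the job was handed in at 27.8 s. `finish_job` reports no verdict, so the result rests on my own checks.

**Refit:** I gripped the lever by its bar, lifted it off, turned it 180° and lowered the brass bore over the pin. I then pressed it under the roller.
- A test press near the brass eye met firm resistance (12.8 N) with the bar's top face about 24 mm above the bench, which is its home height.
- The bar's width in the wrist picture matched that height, to about 2 mm.

**Closing the row:** I pushed the bar sideways with the closed fingers, in small steps, until the force at the fingers reached about 7 N. The push on the row is roughly half of that, well under 25 N. I then backed off and raised the arm.

**Last pictures:** the lever lies flat with the roller over its eye and the red shoe rests against blank 1. The blanks stand square and tight in a row along the fence and against the stop. The arm was clear of everything, and the only things it touched were the lever and, with the fingertips, possibly the plate.

**Not measured exactly:**
- The final gaps and the distance to the fence were judged from the pictures only.
- The last position of the red bore was inferred from the row length rather than measured.
- The gripper read about 12 mm while holding the 16 mm bar. I put this down to flex in the fingers; the hold was firm throughout.

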